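# Wedge the tool rest into its tapered way

### The job

Take the tool rest with the red bar and slide its dovetailed foot, narrow end first, into the open mouth of the tapered way on the steel base, then push it along until it wedges tight: a firm push of about 12 newtons, no more than about 20, so that the brass gib is sprung back but not overdriven. Leave the rest wedged there and let go; leave the blue rest and everything else on the bench where they are.

Things in the scene. Friction and masses are not known exactly. Their poses are not given: they have to be found in the camera images.
- rest_bar (a point): Red bar of the tool rest to fit (0.28 to 0.56 kg): its centre, 42 mm above the foot's underside, over the foot's middle. Bar 14 mm thick (x), 80 mm long (y), 24 mm high, on a stem 18 x 24 mm from 14 to 30 mm up. x points to the foot's narrow end, which goes in first; z up. Gripped across the 14 mm, the pads push along x.
- rest_foot (a point): Middle of the underside of that rest's steel dovetail foot, axes as the bar's. Foot 70 mm long (x), 14 mm high, widest 4 mm up, flanks leaning inward 30 degrees above that. +y flank straight, at its widest 20 mm from the centre line; -y flank tapered by 0.15 mm per mm: 20 mm from the line at the middle, 15 at the narrow +x end, 25 at the wide -x end.
- way: The way, fixed to the bench: dark steel base plate 130 mm wide, 12 thick, from x = -120 to 150 mm; origin on its underside, mid-width. x points from the open mouth to the narrow end. On x = -30 to 140 mm stand two undercut rails up to 34 mm above the bench: a straight fixed one at +y (blue block, steel strip), the brass gib at -y, narrowing the way by 0.15 mm per mm towards +x.
- way_mouth (a point): Point on top of the plate (12 mm up) on the way's centre line where the rails begin, axes as the way's. From here the bare plate runs 90 mm back (-x): set the foot there and slide it in. The foot touches the fixed rail when its centre line is on the way's (y = 0, x axes alike, bar's centre 42 mm above this point). Its nose has 13 to 22 mm of play here, all to -y.
- way_home (a point): Point on top of the plate on the centre line, 82 mm past the mouth, axes as the way's. The gib is set in or out by up to 4.5 mm, each time differently, so the foot first meets it with its middle 30 mm before to 30 mm past this point; 3 to 8 mm further it is wedged. Friction in the way is 0.3 to 0.4 of the load; once wedged the foot stays when let go.
- gib (a joint): How far the brass gib is pushed back, in m: 0 when free, grows as the wedging foot presses it outward (to -y of the way) against stiff springs of about 10 N per mm; its stop is at 0.005. A 12 N push on the rest gives about 0.0007; it stays sprung back while the rest is wedged.
- rest_blue: A like tool rest with a blue bar, origin under the middle of its foot; not wanted, to be left where it is (same sizes as the red one).
- sprayer: White plastic bottle, 68 mm across, 170 mm high, origin under its centre; leave alone.
- wheel: Spare grey grinding wheel lying flat, 124 mm across, 20 mm thick, origin under its centre; leave alone.
- wrench: Steel wrench, 170 mm long, lying flat; leave alone.
- offcut: Dark notched offcut of 6 mm steel plate, about 90 x 90 mm, lying flat; leave alone.
- level: Blue spirit level 240 mm long (y), 24 mm wide, 50 mm high, origin under its centre; leave alone.
- pot: Orange plastic cup, 80 mm across, 70 mm high, origin under its centre; leave alone.
Things that resemble listed ones, but are neither listed nor needed, are in the scene too. What is shaped like the part that bears rest_bar but white is not meant.

How it is judged:
By the outcome, as a careful person would: the job done as asked, in the order asked, and still so for the second after the job is handed in, with the robot touching nothing.
It also fails if it takes over 56 s, if anything falls off the work surface, if the arm or the gripper's body presses on something with over 40 N, if the wrist force passes 120 N, or if a joint passes its speed limit or range.

### The arm

A 7-joint arm with a two-finger parallel gripper is mounted at the origin on the work surface. World frame = base frame: x ahead of the robot, y to its left, z up, the work surface at z = 0. Lengths are in mm, angles in rad, forces in N, time in s.
With the tool pointing down it reaches from about 400 to 875 mm from the base axis. Payload 4.4 kg.
Tool frame: the origin (TCP) lies midway between the tips of the shut fingers; the grasp point (between the pads) lies 19 mm behind it; z points along the fingers, y is the line along which they close (so a half turn about z gives the same grasp; the last joint's range is limited). The gripper opens to 85 mm and grips with 20 to 120 N. Pads are 22 mm wide; open, the fingers measure 114 mm over their backs; the gripper's body (76 mm by 85 mm) begins 54 mm behind the grasp point. The pads swing forward as they close: fully open they stand 13 mm farther back than shut.
Start: joints at [1.275, 0.628, 0.038, 1.517, -0.027, 0.996, -0.02], TCP at [148.086, -632.92, 231.313] pointing down, gripper open.
Joint ranges: [-3.06, 3.06], [-0.37, 2.12], [-1.25, 1.32], [0.18, 2.47], [-1.1, 4.24], [0.23, 1.98], [-2.94, 2.94]. Speed limits (rad/s): [2.57, 2.57, 3.14, 3.14, 3.14, 3.14, 3.14].

### API

Orientations are given as [roll, pitch, yaw] about the fixed x, y, z axes, in that order (R = Rz(yaw) Ry(pitch) Rx(roll)).
In Python, from cell import telemetry, eyes, ctrl, finder gives the robot as it stands.
- The arm moves only by the tool move_arm, never from a script. Its argument "steps" is a list of rows, each a list of 7 numbers: the turn, a rotation vector about the world's x, y, z in degrees, then the shift along the world's x, y, z in m, then the finger opening in m, from 0 to 0.0854. A call has 1 to 5 rows; each row shifts and turns the commanded pose from where the row before left it; what a row does not reach is not made up. A row lasts 1/10 s, in which the tool goes at most 50 mm and 8.59 degrees, less where a joint would pass 70% of its speed; a pose out of reach is approached as far as the arm can. A call with a gripper value outside its range is refused whole. The fingers move at their own pace and stop on an object; the grip force is fixed at half the most. Time passes only in rows, so rows that do not move let the fingers close. It gives the time, the measured TCP pose, the force, the opening and the grip force at its end, in the units of the state.
- telemetry.read_state(): the state, without advancing time (a new reading comes with each control period).
- eyes.get_image(name): name is "side" or "top" or "wrist"; returns (picture, depth): 400x640x3 uint8, blue, green, red; 400x640 float32, mm along the optical axis (not along the pixel's ray), 0 where there is no reading.
- eyes.calibration(name): a dict with "fx", "fy", "cx", "cy" (pixels), "position" and "attitude" of the camera in the world. Camera axes: x right, y down, z forward; pixel columns grow to the right and rows downward; lengths in mm; the calibration is good to about 2 mm. A picture is of the moment at which its call begins: read the wrist's pose just before it. calibration takes no time and is no camera call; for the wrist camera it gives the pose at the moment of the call.
- ctrl.finish_job(): hands the job in; it is judged then, once.
Trained networks look in the newest picture that a camera, given by its name, has taken for a name from the list of things; names that differ only in an ending like _2 or _b are one class to them, and where a whole thing is asked for, a point or a joint stands for the part that bears it (a point fixed in the world has none). Each returns a list of dicts, best first, with "confidence" (0 to 1); they miss things now and then, are a little off and sometimes report something else, mostly with a low value. They report only what shows in the picture. A call takes as long as a camera call. They do not tell look-alikes from the thing itself.
- finder.boxes_of(camera, name): "location" ([x, y, z] in mm, in the coordinates of the camera as it stood for that picture, good to about 4 mm: the middle of the surface that is visible of it).
- finder.cut_out(camera, name): "mask" (400x640 bool, what is visible of it).
- finder.pinpoint(camera, name): "location" ([x, y, z] in mm, in the coordinates of the camera as it stood for that picture, good to about 4 mm: a listed point, or the origin of a listed thing).
The state is a dict: "clock": time; "qpos": joint angles; "qd": joint speeds; "tau": joint torques, N m; "eef_pos": TCP position; "tool_rot": TCP orientation; "force": force on the tool from outside, world axes, zero at the start; "torque": the same for the moment, N m; "width": finger opening in mm; "gripper_force": force on a finger pad.
Only numpy, scipy, OpenCV 4.12 (cv2) and the standard library are available. Lean on these libraries where they do the work, as an engineer would, in place of code of your own. Each camera call takes 0.05 s, during which the arm holds its last target. There are 200 camera calls.

## Working session

There is one attempt and no reset: what is moved stays moved. The work goes in short steps, Python scripts to look and compute and a tool call to move; the robot and the scene stay as the last step left them, time stands still between calls to the robot, and variables do not carry over. Pictures are saved under pics/ and viewed, at most 10 in all, crops included, and the job is handed in when it is done.

Besides the shell and the picture viewer there is one more tool, called after "Emit:" by a JSON object that holds its "fn" and its "kwargs". move_arm: Moves the arm, as the interface text tells. Its arguments: {"type":"object","properties":{"steps":{"type":"array"}},"required":["steps"]}

```bash
mkdir -p pics; cat > h.py <<'E'
import numpy as np,cv2
from scipy.spatial.transform import Rotation as R
from cell import telemetry,eyes,ctrl,finder
def cal(n):
    c=eyes.calibration(n); a=np.array(c["attitude"],float)
    M=a if a.shape==(3,3) else (R.from_euler('xyz',a).as_matrix() if a.size==3 else R.from_quat(a).as_matrix())
    return c,M,np.array(c["position"],float)
def world(n,p,C=None):
    c,M,t=C or cal(n); return M@np.array(p,float)+t
def cloud(n,d,C=None):
    c,M,t=C or cal(n); v,u=np.mgrid[0:400,0:640]
    P=np.stack([(u-c["cx"])/c["fx"]*d,(v-c["cy"])/c["fy"]*d,d],-1)
    W=P@M.T+t; W[d==0]=np.nan; return W
E
python3 - <<'E'
from h import *
print(eyes.calibration("top"),eyes.calibration("side")["attitude"])
ims=[]
for n in("top","side"):
    im,d=eyes.get_image(n); np.save(f"pics/{n}.npy",d); cv2.imwrite(f"pics/{n}0.png",im)
    for k in("rest_bar","rest_foot","way","way_mouth","way_home","rest_blue"):
        print(n,k,[(round(r["confidence"],2),world(n,r["location"]).round()) for r in finder.pinpoint(n,k)[:3]])
s=telemetry.read_state(); print(s)
E
```

```text
{'fx': 439.95248159903804, 'fy': 439.95248159903804, 'cx': 324.40500156117935, 'cy': 195.7629396160307, 'position': array([ 367.45406072,   36.77364388, 1113.33085665]), 'attitude': array([-2.91979388,  0.00542914, -1.66918598])} [-2.47724484 -0.00305138 -0.31429752]
top rest_bar [(0.9, array([509.,  80.,  44.])), (0.87, array([512., 267.,  47.])), (0.69, array([598., 161.,  43.]))]
top rest_foot [(0.84, array([594., 160.,   4.])), (0.83, array([514.,  73.,   2.])), (0.71, array([516., 269.,  -2.]))]
top way [(0.93, array([564., -69.,   1.]))]
top way_mouth [(0.71, array([534., -75.,  18.]))]
top way_home [(0.93, array([617., -70.,  13.]))]
top rest_blue [(0.72, array([443., 174.,   7.])), (0.6, array([461., 409.,   2.]))]
side rest_bar [(0.96, array([513.,  72.,  43.])), (0.91, array([593., 161.,  40.])), (0.55, array([513., 266.,  42.]))]
side rest_foot [(0.73, array([596., 158.,   3.])), (0.71, array([508.,  70.,  -1.])), (0.65, array([516., 267.,   1.]))]
side way [(0.77, array([561., -71.,  -3.])), (0.55, array([598., 161.,   0.]))]
side way_mouth [(0.64, array([534., -72.,  10.
[... 160 characters left out ...]
75.,   9.]))]
{'clock': 0.7, 'qpos': array([ 1.27522723,  0.62839098,  0.0384983 ,  1.51735344, -0.0270441 ,
        0.99630383, -0.02000072]), 'qd': array([ 0.00028998, -0.00181412,  0.00075957, -0.00139886,  0.00066215,
        0.0011019 , -0.00155366]), 'tau': array([-3.11310841e-04, -5.63108933e+01,  1.22619309e+00, -1.93746740e+01,
        1.11016457e-02,  1.57046448e-03, -1.99869390e-05]), 'eef_pos': array([ 148.08936064, -632.94561213,  231.33415889]), 'tool_rot': array([ 3.14153158e+00, -7.66778321e-05,  2.29721835e-01]), 'force': array([ 0.00849276, -0.21164064, -0.06739367]), 'torque': array([-0.03574075,  0.00728415, -0.0532723 ]), 'gripper_force': 0.0, 'width': 85.48168331108769}
```

View pics/top0.png

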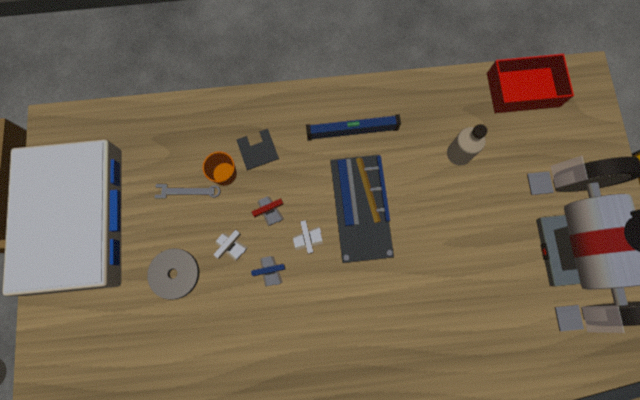

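View pics/side0.png

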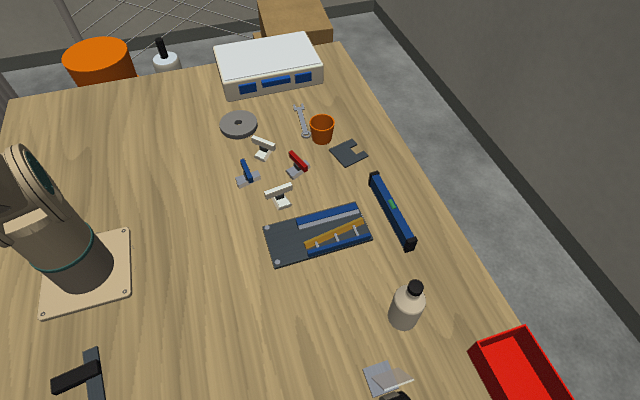

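The top view shows the red rest at about (268,208), with white look-alikes at (230,245) and (307,237). The blue rest is at (268,270). The way is at (362,208), with its mouth toward the bottom of the image. Next I'll measure yaw from depth.

```bash
python3 - <<'E'
from h import *
im=cv2.imread("pics/top0.png"); d=np.load("pics/top.npy"); W=cloud("top",d)
hsv=cv2.cvtColor(im,cv2.COLOR_BGR2HSV)
box=np.zeros((400,640),bool); box[190:230,240:295]=1
m=box&((hsv[...,0]<8)|(hsv[...,0]>172))&(hsv[...,1]>150)&(W[...,2]>30)
P=W[m]; c=P.mean(0); print("bar",m.sum(),c.round(1),np.nanmax(P[:,2]))
r=cv2.minAreaRect(P[:,:2].astype(np.float32)); print(r)
m=np.zeros((400,640),bool); m[150:265,325:400]=1
m&=(W[...,2]>7)&(W[...,2]<45)
print("way",m.sum(),cv2.minAreaRect(W[m][:,:2].astype(np.float32)))
b=np.zeros((400,640),bool); b[150:265,325:400]=1
b&=(hsv[...,0]>105)&(hsv[...,0]<125)&(hsv[...,1]>120)&(W[...,2]>26)
n,l,s,_=cv2.connectedComponentsWithStats(b.astype(np.uint8))
for i in range(1,n):
    if s[i,4]>50: print("blue",s[i],W[l==i].mean(0).round(),cv2.minAreaRect(W[l==i][:,:2].astype(np.float32)))
# heights around foot
m=np.zeros((400,640),bool); m[190:235,245:300]=1
f=m&(hsv[...,1]<60)&(W[...,2]>5)&(W[...,2]<22); print("foot",f.sum(),W[f].mean(0),cv2.minAreaRect(W[f][:,:2].astype(np.float32)))
cv2.imwrite("pics/crop.png",cv2.resize(im[180:300,220:400],None,fx=4.4,fy=4.4,interpolation=2))
c,M,t=cal("wrist"); s=telemetry.read_state(); T=R.from_euler('xyz',s["tool_rot"]).as_matrix()
print("wristcam in tool",T.T@(t-s["eef_pos"]),(T.T@M).round(2),c["fx"])
E
```

```text
bar 184 [590.6 162.6  54.4] 60.207121384220045
((591.5479736328125, 162.4881591796875), (13.015437126159668, 77.59798431396484), 19.996950149536133)
way 5406 ((578.163330078125, -75.47307586669922), (183.9072265625, 281.335693359375), 85.01764678955078)
blue [377 156  12  65 205] [ 615. -130.   33.] ((616.6787719726562, -130.13162231445312), (166.69058227539062, 8.582085609436035), 0.7896654009819031)
blue [338 160  16  65 515] [615. -34.  34.] ((616.275390625, -34.433929443359375), (168.42178344726562, 20.306377410888672), 0.8191263675689697)
foot 264 [586.13788987 159.3942046   14.73155895] ((592.9395141601562, 159.9659881591797), (72.21553802490234, 40.64152526855469), 18.70444107055664)
wristcam in tool [  78.80668233    0.79893201 -142.60926355] [[-0.   -0.95 -0.31]
 [ 1.   -0.   -0.  ]
 [ 0.   -0.31  0.95]] 322.1411921191352
```

View pics/crop.png

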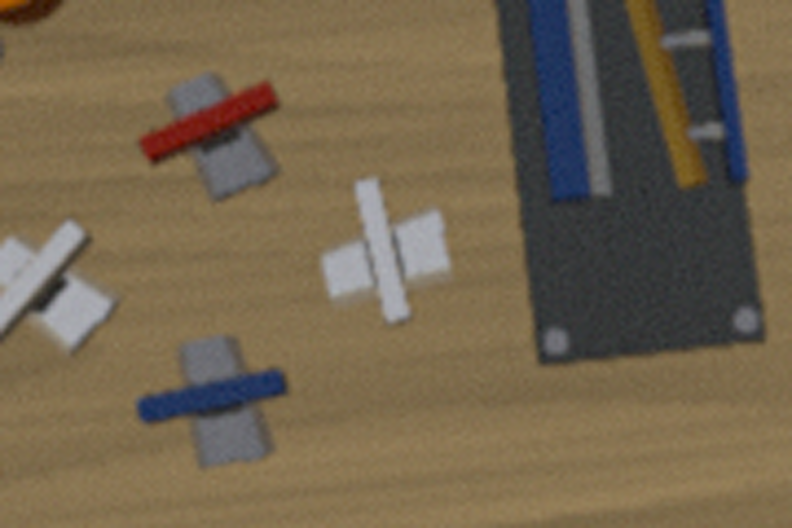

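The rest's narrow end points up in the image (+x world) at yaw ≈ +20°; the way's yaw is ≈ 0.8°. I'll approach with tool yaw 110°.

Emit:
{"fn": "move_arm", "kwargs": {"steps": [[0, 0, 4.84, 0.0222, 0.0397, 0, 0.085], [0, 0, 4.84, 0.0222, 0.0397, 0, 0.085], [0, 0, 4.84, 0.0222, 0.0397, 0, 0.085], [0, 0, 4.84, 0.0222, 0.0397, 0, 0.085], [0, 0, 4.84, 0.0222, 0.0397, 0, 0.085]]}}

```text
clock: 1.2
eef_pos: [259.8, -432.9, 231.6]
tool_rot: [3.141, 0.0, 0.655]
force: [0.9, -0.1, -0.5]
width: 84.9
gripper_force: 0.0
```

Emit:
{"fn": "move_arm", "kwargs": {"steps": [[0, 0, 4.84, 0.0222, 0.0397, 0, 0.085], [0, 0, 4.84, 0.0222, 0.0397, 0, 0.085], [0, 0, 4.84, 0.0222, 0.0397, 0, 0.085], [0, 0, 4.84, 0.0222, 0.0397, 0, 0.085], [0, 0, 4.84, 0.0222, 0.0397, 0, 0.085]]}}

```text
clock: 1.7
eef_pos: [370.9, -234.5, 231.7]
tool_rot: [3.14, 0.0, 1.078]
force: [0.5, 0.4, -1.1]
width: 84.8
gripper_force: 0.0
```

Emit:
{"fn": "move_arm", "kwargs": {"steps": [[0, 0, 4.84, 0.0222, 0.0397, 0, 0.085], [0, 0, 4.84, 0.0222, 0.0397, 0, 0.085], [0, 0, 4.84, 0.0222, 0.0397, 0, 0.085], [0, 0, 4.84, 0.0222, 0.0397, 0, 0.085], [0, 0, 4.84, 0.0222, 0.0397, 0, 0.085]]}}

```text
clock: 2.2
eef_pos: [482.0, -35.9, 231.7]
tool_rot: [3.141, 0.0, 1.5]
force: [0.6, -0.0, 0.7]
width: 84.7
gripper_force: 0.0
```

Emit:
{"fn": "move_arm", "kwargs": {"steps": [[0, 0, 4.84, 0.0222, 0.0397, 0, 0.085], [0, 0, 4.84, 0.0222, 0.0397, 0, 0.085], [0, 0, 4.84, 0.0222, 0.0397, 0, 0.085], [0, 0, 4.84, 0.0222, 0.0397, 0, 0.085], [0, 0, 4.84, 0.0222, 0.0397, 0, 0.085]]}}

```text
clock: 2.7
eef_pos: [593.0, 162.6, 231.5]
tool_rot: [3.141, 0.0, 1.922]
force: [1.7, -1.0, -0.0]
width: 84.9
gripper_force: 0.0
```

Emit:
{"fn": "move_arm", "kwargs": {"steps": [[0, 0, 0, 0, 0, 0, 0.085], [0, 0, 0, 0, 0, 0, 0.085]]}}

```text
clock: 2.9
eef_pos: [591.9, 162.1, 230.9]
tool_rot: [-3.141, -0.0, 1.921]
force: [-0.1, -0.3, 0.2]
width: 85.1
gripper_force: 0.0
```

```bash
python3 - <<'E'
from h import *
C=cal("wrist"); im,d=eyes.get_image("wrist"); W=cloud("wrist",d,C)
cv2.imwrite("pics/w1.png",im)
hsv=cv2.cvtColor(im,cv2.COLOR_BGR2HSV)
red=((hsv[...,0]<8)|(hsv[...,0]>172))&(hsv[...,1]>130)
m=red&(W[...,2]>50)&(W[...,2]<58)&(np.hypot(W[...,0]-592,W[...,1]-162)<80)
P=W[m]; print(m.sum(),np.median(P[:,2]),cv2.minAreaRect(P[:,:2].astype(np.float32)))
f=(hsv[...,1]<80)&(W[...,2]>11)&(W[...,2]<17)&(np.hypot(W[...,0]-592,W[...,1]-162)<60)
print("foot",f.sum(),np.median(W[f][:,2]),cv2.minAreaRect(W[f][:,:2].astype(np.float32)))
# width at ends in the rest frame
a=np.deg2rad(20); e=np.array([np.cos(a),np.sin(a)]); n=np.array([-e[1],e[0]]); q=W[f][:,:2]-[592,162]
x=q@e;y=q@n
for l in range(-40,40,10):
    k=(x>l)&(x<l+10)
    if k.sum()>10: print(l,y[k].min().round(1),y[k].max().round(1),k.sum())
print([(round(r["confidence"],2),world("wrist",r["location"],C).round(1)) for r in finder.pinpoint("wrist","rest_bar")])
E
```

```text
946 53.89298697348451 ((593.8113403320312, 162.62713623046875), (12.395596504211426, 78.27855682373047), 19.792686462402344)
foot 1231 13.971372810701553 ((594.1326904296875, 159.92120361328125), (71.99100494384766, 36.296485900878906), 19.925586700439453)
-40 -20.3 14.5 86
-30 -20.8 15.5 264
-20 -19.7 15.5 265
-10 -16.7 14.4 62
10 -16.1 15.4 187
20 -13.6 14.6 217
30 -12.5 14.5 150
[(0.98, array([515.2,  68.4,  39.8])), (0.89, array([589. , 159.3,  38.5])), (0.86, array([516.7, 263.1,  39.1]))]
```

View pics/w1.png

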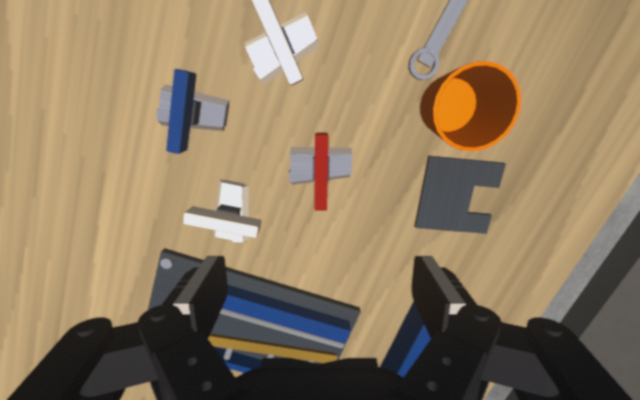

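The wrist view shows the red rest at (320,170), narrow end to the right (+x). The pot and offcut are about 100 px clear. I'll descend and grip.

Emit:
{"fn": "move_arm", "kwargs": {"steps": [[0, 0, 0, 0.0015, 0, -0.045, 0.085], [0, 0, 0, 0, 0, -0.045, 0.085], [0, 0, 0, 0, 0, -0.045, 0.085], [0, 0, 0, 0, 0, -0.045, 0.085], [0, 0, 0, 0, 0, -0.026, 0.06]]}}

```text
clock: 3.5
eef_pos: [591.6, 157.9, 22.3]
tool_rot: [-3.137, 0.001, 1.917]
force: [-0.3, -0.0, 0.4]
width: 73.1
gripper_force: 0.0
```

Emit:
{"fn": "move_arm", "kwargs": {"steps": [[0, 0, 0, 0, 0, 0, 0.03], [0, 0, 0, 0, 0, 0, 0.01], [0, 0, 0, 0, 0, 0, 0.005], [0, 0, 0, 0, 0, 0, 0.0], [0, 0, 0, 0, 0, 0, 0.0]]}}

```text
clock: 4.0
eef_pos: [595.1, 161.2, 27.9]
tool_rot: [3.138, 0.001, 1.919]
force: [0.1, -1.3, 6.3]
width: 15.0
gripper_force: 58.6
```

Emit:
{"fn": "move_arm", "kwargs": {"steps": [[0, 0, 0, 0, 0, 0, 0.0], [0, 0, 0, 0, 0, 0, 0.0], [0, 0, 0, 0, 0, 0, 0.0]]}}

```text
clock: 4.3
eef_pos: [595.1, 161.1, 27.8]
tool_rot: [3.138, 0.001, 1.919]
force: [0.9, -0.5, 7.0]
width: 14.8
gripper_force: 58.6
```

The pads sit on the stem's shoulders, and the grip reads 14.8 mm at 58 N. I'll lift and carry it to hover over the way, turning −19° on the way.

Emit:
{"fn": "move_arm", "kwargs": {"steps": [[0, 0, 0, 0, 0, 0.02, 0], [0, 0, 0, 0, 0, 0.04, 0], [0, 0, 0, 0, 0, 0.045, 0], [0, 0, 0, 0, 0, 0.045, 0], [0, 0, -3.2, -0.01, -0.03, 0.03, 0]]}}

```text
clock: 4.8
eef_pos: [585.4, 137.1, 210.2]
tool_rot: [3.132, -0.005, 1.869]
force: [0.1, 0.1, -1.5]
width: 15.2
gripper_force: 59.1
```

Emit:
{"fn": "move_arm", "kwargs": {"steps": [[0, 0, -3.2, -0.011, -0.042, 0.01, 0], [0, 0, -3.2, -0.011, -0.042, 0.01, 0], [0, 0, -3.2, -0.011, -0.042, 0, 0], [0, 0, -3.2, -0.011, -0.042, 0, 0], [0, 0, -3.1, -0.011, -0.038, 0, 0]]}}

```text
clock: 5.3
eef_pos: [527.6, -77.3, 226.4]
tool_rot: [3.14, 0.001, 1.583]
force: [0.5, -0.3, -3.2]
width: 15.1
gripper_force: 59.1
```

Emit:
{"fn": "move_arm", "kwargs": {"steps": [[0, 0, 0, 0, 0, 0, 0], [0, 0, 0, 0, 0, 0, 0], [0, 0, 0, 0, 0, 0, 0]]}}

```text
clock: 5.6
eef_pos: [528.9, -73.7, 226.0]
tool_rot: [3.14, -0.001, 1.587]
force: [0.1, 1.3, -2.8]
width: 14.8
gripper_force: 59.1
```

```bash
python3 - <<'E'
from h import *
s=telemetry.read_state(); C=cal("wrist"); im,d=eyes.get_image("wrist"); W=cloud("wrist",d,C)
np.save("pics/W2.npy",W); cv2.imwrite("pics/w2.png",im); print(s["eef_pos"],s["tool_rot"],s["force"],s["width"])
for k in("way_mouth","way_home","rest_bar","rest_foot"):
  print(k,[(round(r["confidence"],2),world("wrist",r["location"],C).round(1)) for r in finder.pinpoint("wrist",k)])
E
```

```text
[528.86264448 -73.72566119 225.95627495] [ 3.14029764e+00 -7.31694868e-04  1.58744201e+00] [ 0.12546722  1.25099248 -2.79895258] 14.831818255754241
way_mouth [(0.78, array([530.2, -74. ,  11.7]))]
way_home [(0.88, array([613. , -75.3,  11. ])), (0.34, array([ 698.2, -346.3,    1.1]))]
rest_bar [(0.98, array([524.3, -75.9, 237. ])), (0.96, array([512. ,  70.3,  40.5])), (0.5, array([790.9, -73.5,  -2. ]))]
rest_foot [(0.96, array([514.9,  76.3,   2.2]))]
```

View pics/w2.png

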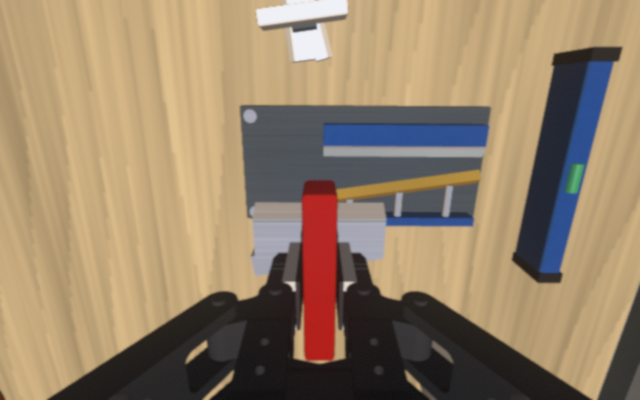

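The wrist view shows the plate's +y edge at row ~105 and the fixed rail's mouth at column ~324, with the strip at rows 146–157. The held red bar is at column ~320, with its foot at columns 252–386. Now to measure both from the cloud.

```bash
python3 - <<'E'
from h import *
W=np.load("pics/W2.npy"); im=cv2.imread("pics/w2.png"); hsv=cv2.cvtColor(im,cv2.COLOR_BGR2HSV)
def fit(P,n):
    x,y=P[:,0],P[:,1]; k=np.ones(len(x),bool)
    for _ in range(4):
        p=np.polyfit(x[k],y[k],1); r=y-np.polyval(p,x); k=abs(r)<max(1.0,1.5*np.median(abs(r)))
    print(n,"slope deg",np.degrees(np.arctan(p[0])).round(2),"y@mouth530",np.polyval(p,530).round(2),"y@600",np.polyval(p,600).round(2),r[k].std().round(2),k.sum())
C=cal("wrist"); c,M,t=C
def onplane(u,v,z):
    r=M@np.array([(u-c["cx"])/c["fx"],(v-c["cy"])/c["fy"],1]); return t+r*(z-t[2])/r[2]
g=im.astype(float).mean(2); 
# plate +y edge: brightness drop per column
P=[]
for u in range(270,480,3):
    gr=np.diff(g[95:118,u]); i=np.argmin(gr); 
    P.append(onplane(u,95+i+.5,12))
fit(np.array(P),"plate+y")
P=[];Q=[]
s=hsv[...,1].astype(float)
for u in range(332,482,3):
    a=np.diff(g[150:166,u]); P.append(onplane(u,150+np.argmin(a)+.5,34))
    b=np.diff(s[118:134,u]); Q.append(onplane(u,118+np.argmax(b)+.5,34))
fit(np.array(P),"strip inner");fit(np.array(Q),"block outer")
# mouth face
print("mouth x",[onplane(315+np.argmax(np.diff(s[v,315:335]))+.5,v,34)[:2].round(1) for v in(130,136,142)])
print("plate -x edge",[onplane(235+np.argmin(np.diff(g[v,235:255]))+.5,v,12)[:2].round(1) for v in(130,150,170)])
red=((hsv[...,0]<8)|(hsv[...,0]>172))&(hsv[...,1]>130)&(W[...,2]>150)
z=W[...,2][red]; print("red z",np.percentile(z,[5,50,95]))
top=red&(W[...,2]>np.percentile(z,50)-3); top[:190]&=(W[...,2][:190]>np.percentile(z,50)-3)
print("bar",cv2.minAreaRect(W[top][:,:2].astype(np.float32)))
P=W[top]; fit(np.c_[P[:,1],P[:,0]],"bar axis (x vs y)")
# foot top
f=np.zeros((400,640),bool); f[200:280,248:390]=1; f&=(W[...,2]>150)&~red&(hsv[...,1]<80)
print("foot z",np.percentile(W[f][:,2],[5,25,50,75,95]).round(1))
E
```

```text
plate+y slope deg 0.54 y@mouth530 -8.05 y@600 -7.39 0.27 70
strip inner slope deg 0.88 y@mouth530 -59.39 y@600 -58.31 0.14 50
block outer slope deg 0.88 y@mouth530 -25.6 y@600 -24.53 0.14 50
mouth x [array([531.9, -32.1]), array([532. , -38.2]), array([532.1, -44.3])]
plate -x edge [array([442.9, -35.9]), array([443.8, -57.8]), array([443.7, -80.5])]
red z [243.50703257 251.871886   252.89609703]
bar ((529.5109252929688, -72.67221069335938), (80.65897369384766, 15.002511978149414), 89.93938446044922)
bar axis (x vs y) slope deg -0.72 y@mouth530 521.75 y@600 520.87 2.92 4089
foot z [204.6 211.2 212.1 233.  254.8]
```

The way's centre line is y ≈ −73.0 at the mouth (x ≈ 532), yaw 0.88°. The held rest is yawed about 0.9° and its foot's underside is 27.4 mm below the TCP. I'll set it down 50 mm before the mouth with 3 mm to spare on the rail side.

Emit:
{"fn": "move_arm", "kwargs": {"steps": [[0, 0, 0, -0.0237, -0.002, -0.035, 0], [0, 0, 0, -0.0237, -0.002, -0.04, 0], [0, 0, 0, 0, 0, -0.045, 0], [0, 0, 0, 0, 0, -0.04, 0], [0, 0, 0, 0, 0, -0.018, 0]]}}

```text
clock: 6.35
eef_pos: [479.6, -78.2, 44.4]
tool_rot: [-3.138, -0.001, 1.587]
force: [-0.2, -0.0, -3.3]
width: 15.0
gripper_force: 59.4
```

Emit:
{"fn": "move_arm", "kwargs": {"steps": [[0, 0, 0, 0, 0, -0.003, 0], [0, 0, 0, 0, 0, 0, 0], [0, 0, 0, 0, 0, 0, 0]]}}

```text
clock: 6.65
eef_pos: [482.4, -78.7, 45.4]
tool_rot: [3.139, 0.0, 1.586]
force: [0.4, 0.4, -3.0]
width: 14.9
gripper_force: 59.4
```

Emit:
{"fn": "move_arm", "kwargs": {"steps": [[0, 0, 0, 0, 0, -0.003, 0], [0, 0, 0, 0, 0, -0.002, 0], [0, 0, 0, 0, 0, 0, 0]]}}

```text
clock: 6.95
eef_pos: [481.9, -79.1, 39.9]
tool_rot: [3.14, 0.0, 1.586]
force: [-0.2, 0.2, -0.7]
width: 15.3
gripper_force: 59.7
```

Emit:
{"fn": "move_arm", "kwargs": {"steps": [[0, 0, 0, 0, 0, -0.001, 0], [0, 0, 0, 0, 0, 0, 0], [0, 0, 0, 0, 0, 0, 0]]}}

```text
clock: 7.25
eef_pos: [481.9, -79.1, 39.8]
tool_rot: [3.14, 0.001, 1.586]
force: [-1.3, 0.3, 11.1]
width: 15.0
gripper_force: 61.3
```

Emit:
{"fn": "move_arm", "kwargs": {"steps": [[0, 0, 0, 0, 0, 0.0009, 0], [0, 0, 0, 0.01, 0.00015, 0, 0], [0, 0, 0, 0.01, 0.00015, 0, 0], [0, 0, 0, 0.01, 0.00015, 0, 0], [0, 0, 0, 0.01, 0.00015, 0, 0]]}}

```text
clock: 7.75
eef_pos: [520.0, -78.7, 39.8]
tool_rot: [-3.138, 0.001, 1.586]
force: [-5.2, 0.5, 9.3]
width: 15.0
gripper_force: 61.0
```

Emit:
{"fn": "move_arm", "kwargs": {"steps": [[0, 0, 0, 0, 0.001, 0, 0], [0, 0, 0, 0, 0.001, 0, 0], [0, 0, 0, 0, 0.0005, 0, 0], [0, 0, 0, 0, 0, 0, 0]]}}

```text
clock: 8.15
eef_pos: [522.3, -76.6, 39.8]
tool_rot: [3.139, 0.001, 1.585]
force: [1.3, -3.2, 5.9]
width: 15.3
gripper_force: 60.5
```

Emit:
{"fn": "move_arm", "kwargs": {"steps": [[0, 0, 0, 0, 0, 0.0005, 0], [0, 0, 0, 0, 0.001, 0, 0], [0, 0, 0, 0, 0, 0, 0]]}}

```text
clock: 8.45
eef_pos: [521.2, -75.0, 39.8]
tool_rot: [3.141, 0.0, 1.586]
force: [0.7, -1.4, 4.6]
width: 15.0
gripper_force: 60.3
```

Emit:
{"fn": "move_arm", "kwargs": {"steps": [[0, 0, 0, 0, 0.0007, 0, 0], [0, 0, 0, 0, 0, 0, 0]]}}

```text
clock: 8.65
eef_pos: [521.2, -74.4, 39.8]
tool_rot: [-3.142, 0.0, 1.586]
force: [0.6, -3.2, 5.1]
width: 15.2
gripper_force: 60.5
```

Emit:
{"fn": "move_arm", "kwargs": {"steps": [[0, 0, 0, 0, 0.0005, 0, 0], [0, 0, 0, 0, 0, 0, 0]]}}

```text
clock: 8.85
eef_pos: [521.1, -74.3, 39.8]
tool_rot: [-3.141, 0.001, 1.585]
force: [0.6, -4.6, 4.9]
width: 14.9
gripper_force: 60.5
```

TCP y ≈ −74.3 touches the fixed rail, as expected. I'll back off a hair and slide in.

Emit:
{"fn": "move_arm", "kwargs": {"steps": [[0, 0, 0, 0, -0.0005, 0.0005, 0], [0, 0, 0, 0.008, 0.00012, 0, 0], [0, 0, 0, 0.008, 0.00012, 0, 0], [0, 0, 0, 0.008, 0.00012, 0, 0], [0, 0, 0, 0, 0, 0, 0]]}}

```text
clock: 9.35
eef_pos: [544.2, -74.0, 39.9]
tool_rot: [-3.139, 0.0, 1.586]
force: [-2.3, -3.0, 4.6]
width: 14.6
gripper_force: 60.4
```

Emit:
{"fn": "move_arm", "kwargs": {"steps": [[0, 0, 0, 0.008, 0.00012, 0, 0], [0, 0, 0, 0.008, 0.00012, 0, 0], [0, 0, 0, 0, 0, 0, 0]]}}

```text
clock: 9.65
eef_pos: [560.5, -73.8, 39.9]
tool_rot: [-3.14, 0.0, 1.586]
force: [-1.8, -3.6, 3.5]
width: 15.0
gripper_force: 60.3
```

Emit:
{"fn": "move_arm", "kwargs": {"steps": [[0, 0, 0, 0.006, -0.0002, 0.0003, 0], [0, 0, 0, 0.006, 0.0001, 0, 0], [0, 0, 0, 0.004, 6e-05, 0, 0], [0, 0, 0, 0, 0, 0, 0]]}}

```text
clock: 10.05
eef_pos: [578.0, -73.5, 40.1]
tool_rot: [3.141, -0.0, 1.586]
force: [-0.4, -2.3, -2.9]
width: 15.1
gripper_force: 59.4
```

Emit:
{"fn": "move_arm", "kwargs": {"steps": [[0, 0, 0, 0.003, 5e-05, 0, 0], [0, 0, 0, 0.002, 3e-05, 0, 0], [0, 0, 0, 0, 0, 0, 0]]}}

```text
clock: 10.35
eef_pos: [582.6, -73.4, 40.3]
tool_rot: [3.141, -0.0, 1.586]
force: [0.1, -2.5, -4.4]
width: 15.3
gripper_force: 59.1
```

Emit:
{"fn": "move_arm", "kwargs": {"steps": [[0, 0, 0, 0.003, 5e-05, 0, 0], [0, 0, 0, 0.001, 2e-05, 0, 0], [0, 0, 0, 0, 0, 0, 0]]}}

```text
clock: 10.65
eef_pos: [586.5, -73.4, 40.4]
tool_rot: [3.141, -0.0, 1.586]
force: [-0.7, -2.3, -4.9]
width: 14.8
gripper_force: 59.0
```

Emit:
{"fn": "move_arm", "kwargs": {"steps": [[0, 0, 0, 0.002, 3e-05, -0.0004, 0], [0, 0, 0, 0.002, 3e-05, 0, 0], [0, 0, 0, 0, 0, 0, 0]]}}

```text
clock: 10.95
eef_pos: [590.7, -73.3, 40.2]
tool_rot: [3.141, -0.0, 1.586]
force: [-0.7, -1.8, -3.1]
width: 15.2
gripper_force: 59.2
```

Emit:
{"fn": "move_arm", "kwargs": {"steps": [[0, 0, 0, 0.002, 3e-05, 0, 0], [0, 0, 0, 0.002, 3e-05, 0, 0], [0, 0, 0, 0, 0, 0, 0]]}}

```text
clock: 11.25
eef_pos: [594.7, -73.3, 40.2]
tool_rot: [3.141, -0.0, 1.586]
force: [-0.7, -3.1, -3.6]
width: 14.8
gripper_force: 59.3
```

Emit:
{"fn": "move_arm", "kwargs": {"steps": [[0, 0, 0, 0.002, 3e-05, -0.0001, 0], [0, 0, 0, 0.002, 3e-05, 0, 0], [0, 0, 0, 0, 0, 0, 0]]}}

```text
clock: 11.55
eef_pos: [598.7, -73.3, 40.1]
tool_rot: [3.141, 0.0, 1.586]
force: [-0.9, -2.6, -2.2]
width: 15.0
gripper_force: 59.5
```

Middle now at about +67 mm, still free.

Emit:
{"fn": "move_arm", "kwargs": {"steps": [[0, 0, 0, 0.002, 3e-05, 0, 0], [0, 0, 0, 0.002, 3e-05, 0, 0], [0, 0, 0, 0, 0, 0, 0]]}}

```text
clock: 11.85
eef_pos: [602.6, -73.2, 40.1]
tool_rot: [3.141, 0.0, 1.586]
force: [-1.4, -2.9, -1.5]
width: 15.3
gripper_force: 59.5
```

Emit:
{"fn": "move_arm", "kwargs": {"steps": [[0, 0, 0, 0.0015, 2e-05, 0, 0], [0, 0, 0, 0.0015, 2e-05, 0, 0], [0, 0, 0, 0, 0, 0, 0]]}}

```text
clock: 12.15
eef_pos: [605.4, -73.2, 40.0]
tool_rot: [3.141, 0.0, 1.586]
force: [-2.1, -3.7, -0.9]
width: 14.8
gripper_force: 59.6
```

Emit:
{"fn": "move_arm", "kwargs": {"steps": [[0, 0, 0, 0.0015, 2e-05, 0, 0], [0, 0, 0, 0.0015, 2e-05, 0, 0], [0, 0, 0, 0, 0, 0, 0]]}}

```text
clock: 12.45
eef_pos: [608.5, -73.2, 40.0]
tool_rot: [3.141, 0.0, 1.586]
force: [-2.3, -2.7, -1.5]
width: 15.2
gripper_force: 59.7
```

Emit:
{"fn": "move_arm", "kwargs": {"steps": [[0, 0, 0, 0.0015, 2e-05, 0, 0], [0, 0, 0, 0.0015, 2e-05, 0, 0], [0, 0, 0, 0, 0, 0, 0]]}}

```text
clock: 12.75
eef_pos: [611.5, -73.2, 40.1]
tool_rot: [3.141, 0.0, 1.586]
force: [-1.5, -3.2, -0.9]
width: 14.7
gripper_force: 59.7
```

Emit:
{"fn": "move_arm", "kwargs": {"steps": [[0, 0, 0, 0.0015, 2e-05, 0, 0], [0, 0, 0, 0.0015, 2e-05, 0, 0], [0, 0, 0, 0, 0, 0, 0]]}}

```text
clock: 13.05
eef_pos: [614.2, -73.2, 40.0]
tool_rot: [-3.141, 0.0, 1.586]
force: [-3.2, -3.8, 0.0]
width: 15.3
gripper_force: 59.8
```

Emit:
{"fn": "move_arm", "kwargs": {"steps": [[0, 0, 0, 0.0015, 2e-05, 0, 0], [0, 0, 0, 0.0015, 2e-05, 0, 0], [0, 0, 0, 0, 0, 0, 0]]}}

```text
clock: 13.35
eef_pos: [616.0, -73.2, 39.9]
tool_rot: [-3.139, 0.0, 1.586]
force: [-6.0, -3.3, 2.1]
width: 15.2
gripper_force: 60.1
```

Emit:
{"fn": "move_arm", "kwargs": {"steps": [[0, 0, 0, 0.0015, 2e-05, 0, 0], [0, 0, 0, 0, 0, 0, 0], [0, 0, 0, 0, 0, 0, 0]]}}

```text
clock: 13.65
eef_pos: [616.6, -73.2, 39.9]
tool_rot: [-3.137, 0.001, 1.586]
force: [-7.4, -4.4, 3.8]
width: 15.2
gripper_force: 60.3
```

Emit:
{"fn": "move_arm", "kwargs": {"steps": [[0, 0, 0, 0.001, 2e-05, 0, 0], [0, 0, 0, 0, 0, 0, 0], [0, 0, 0, 0, 0, 0, 0]]}}

```text
clock: 13.95
eef_pos: [616.9, -73.2, 39.9]
tool_rot: [-3.136, 0.001, 1.586]
force: [-8.4, -3.0, 4.6]
width: 14.9
gripper_force: 60.5
```

Emit:
{"fn": "move_arm", "kwargs": {"steps": [[0, 0, 0, 0.0015, 2e-05, 0.0003, 0], [0, 0, 0, 0, 0, 0, 0], [0, 0, 0, 0, 0, 0, 0]]}}

```text
clock: 14.25
eef_pos: [617.8, -73.2, 39.9]
tool_rot: [-3.135, 0.001, 1.586]
force: [-9.1, -3.2, 3.8]
width: 15.0
gripper_force: 60.4
```

Emit:
{"fn": "move_arm", "kwargs": {"steps": [[0, 0, 0, 0.0015, 2e-05, 0, 0], [0, 0, 0, 0, 0, 0, 0], [0, 0, 0, 0, 0, 0, 0]]}}

```text
clock: 14.55
eef_pos: [618.2, -73.2, 39.9]
tool_rot: [-3.133, 0.001, 1.586]
force: [-11.7, -3.8, 6.0]
width: 14.7
gripper_force: 60.6
```

Emit:
{"fn": "move_arm", "kwargs": {"steps": [[0, 0, 0, 0.0013, 2e-05, 0.0005, 0], [0, 0, 0, 0, 0, 0, 0], [0, 0, 0, 0, 0, 0, 0]]}}

```text
clock: 14.85
eef_pos: [618.9, -73.2, 39.9]
tool_rot: [-3.131, 0.001, 1.586]
force: [-11.2, -2.5, 4.9]
width: 15.2
gripper_force: 60.4
```

Emit:
{"fn": "move_arm", "kwargs": {"steps": [[0, 0, 0, 0.0006, 1e-05, 0, 0], [0, 0, 0, 0, 0, 0, 0], [0, 0, 0, 0, 0, 0, 0]]}}

```text
clock: 15.15
eef_pos: [619.0, -73.2, 39.9]
tool_rot: [-3.13, 0.001, 1.586]
force: [-12.2, -3.8, 5.8]
width: 14.8
gripper_force: 60.5
```

Emit:
{"fn": "move_arm", "kwargs": {"steps": [[0, 0, 0, 0.0012, 2e-05, 0.0002, 0], [0, 0, 0, 0, 0, 0, 0], [0, 0, 0, 0, 0, 0, 0]]}}

```text
clock: 15.45
eef_pos: [619.6, -73.2, 39.9]
tool_rot: [-3.129, 0.001, 1.586]
force: [-13.6, -1.9, 5.4]
width: 14.9
gripper_force: 60.5
```

Emit:
{"fn": "move_arm", "kwargs": {"steps": [[0, 0, 0, -0.0015, 0, 0.0003, 0], [0, 0, 0, -0.0015, 0, 0, 0], [0, 0, 0, -0.001, 0, 0, 0], [0, 0, 0, 0, 0, 0, 0]]}}

```text
clock: 15.85
eef_pos: [619.4, -73.2, 40.0]
tool_rot: [-3.137, 0.0, 1.586]
force: [-5.6, -4.1, -5.4]
width: 15.0
gripper_force: 59.2
```

Peak push was 13.6 N. I'll relax the rest of the stored force, then open.

Emit:
{"fn": "move_arm", "kwargs": {"steps": [[0, 0, 0, -0.0015, -0.0005, -0.0002, 0], [0, 0, 0, -0.0008, 0, 0, 0], [0, 0, 0, 0, 0, 0, 0]]}}

```text
clock: 16.15
eef_pos: [619.3, -73.2, 40.1]
tool_rot: [-3.141, -0.001, 1.586]
force: [-1.0, -3.0, -14.1]
width: 14.6
gripper_force: 58.7
```

Emit:
{"fn": "move_arm", "kwargs": {"steps": [[0, 0, 0, 0, 0, 0, 0.025], [0, 0, 0, 0, 0, 0, 0.04], [0, 0, 0, 0, 0, 0, 0.05], [0, 0, 0, 0, 0, 0, 0.05]]}}

```text
clock: 16.55
eef_pos: [620.7, -72.6, 42.2]
tool_rot: [3.139, -0.001, 1.586]
force: [-0.6, 0.1, 0.0]
width: 50.0
gripper_force: 0.0
```

Emit:
{"fn": "move_arm", "kwargs": {"steps": [[0, 0, 0, 0, 0, 0.015, 0.06], [0, 0, 0, 0, 0, 0.04, 0.06], [0, 0, 0, 0, 0, 0.045, 0.06], [0, 0, 0, 0, 0, 0.045, 0.06], [0, 0, 0, 0, 0, 0.04, 0.06]]}}

```text
clock: 17.05
eef_pos: [619.9, -73.0, 230.0]
tool_rot: [3.139, -0.0, 1.586]
force: [1.0, -0.0, -0.2]
width: 59.9
gripper_force: 0.0
```

Emit:
{"fn": "move_arm", "kwargs": {"steps": [[0, 0, 0, 0, 0, 0, 0.06], [0, 0, 0, 0, 0, 0, 0.06], [0, 0, 0, 0, 0, 0, 0.06]]}}

```text
clock: 17.35
eef_pos: [618.6, -73.4, 225.7]
tool_rot: [-3.14, 0.0, 1.586]
force: [0.0, 0.1, -0.2]
width: 59.7
gripper_force: 0.0
```

```bash
python3 - <<'E'
from h import *
C=cal("wrist"); im,d=eyes.get_image("wrist"); W=cloud("wrist",d,C)
cv2.imwrite("pics/w3.png",im); hsv=cv2.cvtColor(im,cv2.COLOR_BGR2HSV)
red=((hsv[...,0]<8)|(hsv[...,0]>172))&(hsv[...,1]>130)&(W[...,2]>61)&(W[...,2]<72)
P=W[red]; print(np.median(P[:,2]),cv2.minAreaRect(P[:,:2].astype(np.float32)))
E
```

```text
65.95866135455836 ((620.1971435546875, -72.2110595703125), (12.85599422454834, 79.99700927734375), 0.5701620578765869)
```

View pics/w3.png

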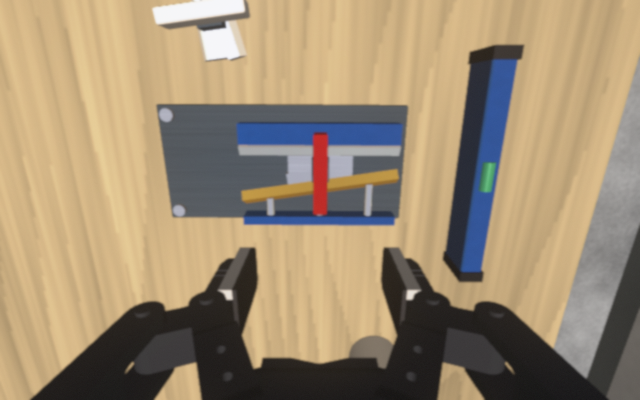

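The view shows the red rest at (320,175), sitting square between the strip and the gib. Its bar top is at 66.0 mm (12 + 54, so fully seated), and nothing is touching it.

```bash
python3 -c "
from h import *
print(ctrl.finish_job())"
```

```text
the job is handed in; nothing more can be done
None
```

The red rest is wedged in the tapered way: peak push was 13.6 N, the gripper is released and clear, nothing else on the bench was moved, and the job was handed in at about 17 s (the gib's spring-back itself was not measured).

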